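# Gauge the bore in the latch jig and show the gauge's tip to the camera

### The arm

A 6-joint arm with a two-finger parallel gripper is mounted at the origin on the work surface. World frame = base frame: x ahead of the robot, y to its left, z up, the work surface at z = 0. Lengths are in mm, angles in degrees, forces in N, time in s.
With the tool pointing down it reaches from about 300 to 850 mm from the base axis. Payload 4.2 kg.
Tool frame: the origin (TCP) lies between the finger pads; the fingertips stand 22 mm ahead of it and the grasp point (between the pads) lies 3 mm ahead of it; z points along the fingers, y is the direction in which the jaws open and shut (so a half turn about z gives the same grasp; the last joint's range is limited). The gripper opens to 91 mm and grips with 3 to 60 N. Pads are 32 mm wide; open, the fingers measure 118 mm over their backs; the gripper's body (76 mm by 178 mm) begins 60 mm behind the grasp point.
Start: joints at [-66.921, 18.312, 89.639, -0, 72.044, -1.146], TCP at [235.936, -524.381, 235.976] pointing down, gripper open.
Joint ranges: [-177.97, 177.97], [-48.28, 115.42], [12.27, 149.76], [-77.06, 257.06], [2.81, 150.46], [-146.56, 146.56]. Speed limits (degrees/s): [147.25, 147.25, 180, 180, 180, 180].

### API

Orientations are given as [roll, pitch, yaw] about the fixed x, y, z axes, in that order (R = Rz(yaw) Ry(pitch) Rx(roll)).
In Python, from workcell import * gives the robot as it stands.
- The arm moves only by the shell command python3 -m jog 'ROWS' [OPENING] [FORCE]. ROWS is text: rows parted by semicolons, each of 6 numbers parted by spaces: the shift along the tool's x, y, z in units of 0.5 m (1.0 is 0.5 m), then the turn, a rotation vector about the tool's x, y, z in units of pi/2 rad (1.0 is pi/2 rad). A call has 1 to 20 rows; each row is the pose to reach, as a shift and turn from the pose measured when the call began, along the tool's axes at that moment; what a row does not reach only later rows make up. A row lasts 1/12 s, in which the tool goes at most 41.7 mm and 7.16 degrees, less where a joint would pass 70% of its speed; a pose out of reach is approached as far as the arm can. A call with a number of a shift or a turn outside -1 to 1 is refused whole. A call with a gripper value outside its range is refused whole. OPENING is the opening, from -1 (shut) to 1 (fully open), set as the call begins (- or left out, the last holds). The fingers move at their own pace and stop on an object; FORCE is the grip in N (left out, the last holds). Time passes only in rows, so rows that repeat a pose let the fingers close. It gives the time, the measured TCP pose, the force and the opening at its end, in the units of the state.
- state(): the state, without advancing time (a new reading comes with each control period).
- grab_frame(name): name is "side" or "top"; returns the picture (400x640x3 uint8, red, green, blue); there is no depth.
- calibration(name): a dict with "mtx" (3x3 intrinsics, pixels), "rvec" (rotation vector, rad) and "tvec" (3), from world to camera coordinates, as OpenCV has them. Camera axes: x right, y down, z forward; pixel columns grow to the right and rows downward; lengths in mm; the calibration is good to about 2 mm. A picture is of the moment at which its call begins. calibration takes no time and is no camera call.
- job_done(): hands the job in, once; it reports no verdict.
Trained networks look in the newest picture that a camera, given by its name, has taken for a name from the list of things; names that differ only in an ending like _2 or _b are one class to them, and where a whole thing is asked for, a point or a joint stands for the part that bears it (a point fixed in the world has none). Each returns a list of dicts, best first, with "confidence" (0 to 1); they miss things now and then, are a little off and sometimes report something else, mostly with a low value. They report only what shows in the picture. A call takes as long as a camera call. They do not tell look-alikes from the thing itself.
- spot_in(query, camera): "rect" ([left, top, right, bottom] in pixels, round what is visible of it).
- tip_of(query, camera): "location" ([column, row] in pixels: a listed point, or the origin of a listed thing).
The state is a dict: "time_s": time; "qpos": joint angles; "qvel": joint speeds; "effort": joint torques, N m; "ee_pos": TCP position; "ee_rot": TCP orientation; "force": force on the tool from outside, world axes, zero at the start; "torque": the same for the moment, N m; "gripper_width": finger opening in mm.
Only numpy, scipy, OpenCV 4.12 (cv2) and the standard library are available. Lean on these libraries where they do the work, as an engineer would, in place of code of your own. Each camera call takes 0.05 s, during which the arm holds its last target. There are 200 camera calls.

### The job

Swing the jig's hasp over the catch on its leaf and press it down flat; then take the depth gauge with the collar from its V rest, push it down the sloping guide bush until the collar stops on the rim so that the tell-tale pin takes the depth, and draw it right out again. Hold the gauge level and still in front of the microscope camera, side-on across its view with the tip of the pin in the middle of the view and in focus; the program finishes while still holding it there, with the hasp and leaf shut and the other things on the bench left where they are.

Things in the scene. Friction and masses are not known exactly. Their poses are not given: they have to be found in the camera images.
- hasp (a joint): steel hasp of the latch jig. 0 = shut, lying level over the catch on the leaf, its tab pointing along the jig's +x; it grows as the tab swings up (pi/2 = upright) and out to the jig's -x side. Starts open at 1.75 to 2.2. The pivot is stiff (0.03 N m): the hasp stays where it is left and must be pushed all the way down
- hasp_hinge (a point): point on the hasp's pivot axis, in the middle of its width, 94 mm above the bench on the jig's near (-x) side; the pivot is level, along the jig's y. The axes here are the jig's. The strap is 4 mm thick and 26 mm wide; its underside is 4 mm below this point when shut
- hasp_tip (a point): middle of the 8 mm round lip at the end of the hasp's tab, 64 mm from the pivot axis
- leaf (a joint): the jig's clamp leaf, a hinged lid 68 mm wide, its top 89 mm above the bench. 0 = shut, as at the start; it lies shut by its own weight, opens upward, and is to stay shut. The hasp's catch on it is a 7 x 7 mm stud that comes through the hasp's slot 31 mm from the hasp's pivot and stands 4 mm above the shut strap
- jig: steel latch jig fixed to the bench, base plate 120 (x) x 190 (y) mm, 20 mm high, about 100 mm high overall (105 mm at the mouth of the guide bush); it holds a brass valve body under its leaf. Origin at the centre of its underside; the hasp is on its -x side, the guide bush comes out at its -y end
- guide_bush: guide bush (tube) of the jig, sloping 30 degrees from level. Origin at the centre of its mouth, 96 mm above the bench; z axis along the bore, out of the mouth (obliquely up, to the jig's -y side). The mouth is 19 mm wide and narrows to the 13 mm bore over 7 mm; its rim is 31 mm across. The part's bore ends 84 mm below the mouth's face
- gauge_grip (a point): the depth gauge's grip point, on its axis, 56 mm above the bench at the start; x runs along the gauge to the tip (it may be rolled about x). From here along x: handle 16 mm across from -40 to 50 mm, collar 26 mm across to 58 mm, shaft 10 mm across with a bevelled end to 138 mm, then the thin pin to 150 mm
- collar_face (a point): centre of the collar's stop face (towards the tip), 58 mm along the gauge's x from gauge_grip
- telltale (a joint): tell-tale pin, 5 mm across, in the gauge's tip: 0 = fully out (12 mm showing, as at the start), grows as it is pushed in; a friction of 2 N keeps it where it was pushed. With the collar home on the guide bush the bottom of the part's bore pushes it in by 8 mm
- telltale_tip (a point): the end of the tell-tale pin, the tip of the gauge, which is to be read
- rest_a: beech V rest that carries the collared gauge, base 160 x 46 x 8 mm; origin at the centre of its underside, x axis along the gauge to its tip. Its 8 mm thick uprights stand 31 mm behind and 97 mm in front of gauge_grip, the space between is free. The two rests look the same and may be swapped about
- rest_b: like rest_a, carries the plain plug gauge
- camera_stand: digital microscope camera on a fixed stand: base 110 x 130 mm, pillar 237 mm high, barrel 40 mm across, lying level 150 mm above the bench, looking along the stand's -x axis towards the robot. Origin at the centre of the base's underside, the nose is 100 mm in front of it. The stand's y axis runs level across the view
- focus (a point): the spot in the middle of the camera's view where it is in focus: 50 mm straight in front of the middle of its nose, 150 mm above the bench
- plug_gauge: plain rod gauge without a collar (same 16 mm handle, then a 10 mm shaft, 175 mm overall), lying on the other V rest; origin on its axis, 40 mm from the handle's tail, x axis towards its plain end. Not used, leave it
- dust_dome: glass dust cover with a knob, 92 mm across, 82 mm high; origin at the centre of its underside. Leave it
- parts_tray: open parts tray with six compartments, 100 x 130 x 22 mm; origin at the centre of its underside. Leave it
- oil_bottle: small oil bottle, 30 mm across, 62 mm high; origin at the centre of its underside. Leave it
- eye_loupe: black watchmaker's eye loupe, 36 mm across, 32 mm high, standing on its wide end; origin at the centre of its underside. Leave it
- screwdriver: screwdriver 150 mm long lying on the bench, x axis towards its blade. Leave it
- tweezers: steel tweezers lying on the bench, 125 mm long, 9 mm high, x axis towards the points. Leave them
- valve_body: loose brass valve body, 36 x 40 mm, 40 mm high; origin at the centre of its underside. Leave it
- gauge: the collared depth gauge itself, same origin and axes as gauge_grip; steel, about 0.18 kg, balances about 34 mm in front of that point
Things that resemble listed ones, but are neither listed nor needed, are in the scene too. What is shaped like the rest_a but green, grey or pink is not meant.

How it is judged:
By the outcome, as a careful person would: the job done as asked, in the order asked, and still so for the second after the job is handed in, while the arm keeps its last pose, push and grip.
It also fails if it takes over 67 s, if anything falls off the work surface, if the arm or the gripper's body presses on something with over 40 N, if the wrist force passes 120 N, or if a joint passes its speed limit or range.

## Working session

There is one attempt and no reset: what is moved stays moved. The work goes in short steps, Python scripts to look and compute and a shell command to move; the robot and the scene stay as the last step left them, time stands still between calls to the robot, and variables do not carry over. Pictures are saved under pics/ and viewed, about 8 in all and at most 12, crops included, and the job is handed in when it is done.

```bash
mkdir -p pics; ls; python3 - <<'E'
from workcell import *
import cv2
s=state();print(s)
for n in("side","top"):
    im=grab_frame(n);cv2.imwrite(f"pics/{n}0.png",im[:,:,::-1])
    c=calibration(n);print(n,c)
    for q in("hasp_hinge","hasp_tip","jig","guide_bush","gauge_grip","collar_face","telltale_tip","rest_a","camera_stand","focus","plug_gauge"):
        print(q,[(round(d["confidence"],2),[round(float(v)) for v in d["location"]]) for d in tip_of(q,n)][:4])
E
```

```text
pics
{'time_s': 0.0, 'qpos': array([-6.69208381e+01,  1.83513892e+01,  8.97066053e+01,  1.54075224e-03,
        7.20432429e+01, -1.14465510e+00]), 'qvel': array([ 0.06739797, -0.0610482 , -0.11300662, -0.02163337, -0.0176654 ,
        0.12283532]), 'effort': array([ 1.47736740e-03, -4.12454081e+01, -2.31971884e+01,  7.28842034e-02,
        4.58280765e-02, -1.73732460e-04]), 'ee_pos': array([ 235.7606234 , -523.93355203,  235.12141926]), 'ee_rot': array([-1.79898812e+02, -3.48695364e-03,  2.42233376e+01]), 'force': array([-0.0701805 , -0.18848523, -0.38446978]), 'torque': array([ 0.02460465,  0.01860426, -0.00307328]), 'gripper_width': 91.21579924591208}
side {'mtx': array([[397.71201845,   0.        , 321.79920048],
       [  0.        , 397.71201845, 200.59213099],
       [  0.        ,   0.        ,   1.        ]]), 'rvec': array([ 0.7211452 , -2.53988667,  1.1916224 ]), 'tvec': array([477.55462183, 237.765902  , 866.48530422])}
hasp_hinge [(0.67, [270, 264])]
hasp_tip [(0.51, [275, 251])]
jig [(0.6, [266, 278]), (0.3, [391, 200])]
guide_bush [(0.67, [396, 178]), (0.41, [290, 228])
[... 309 characters left out ...]
[362, 162])]
top {'mtx': array([[446.35545213,   0.        , 317.35462705],
       [  0.        , 446.35545213, 205.32173984],
       [  0.        ,   0.        ,   1.        ]]), 'rvec': array([ 2.16707518, -2.2011741 ,  0.08380016]), 'tvec': array([  43.92527069,  570.6294049 , 1217.89889419])}
hasp_hinge [(0.66, [233, 221])]
hasp_tip [(0.53, [224, 227])]
jig [(0.61, [242, 206])]
guide_bush [(0.58, [271, 204])]
gauge_grip [(0.87, [406, 250])]
collar_face [(0.91, [380, 250]), (0.49, [398, 206])]
telltale_tip []
rest_a [(0.98, [393, 248]), (0.92, [276, 302]), (0.74, [398, 142]), (0.63, [397, 207])]
camera_stand [(0.71, [331, 126]), (0.35, [348, 174])]
focus []
plug_gauge [(0.83, [416, 205])]
```

View pics/side0.png

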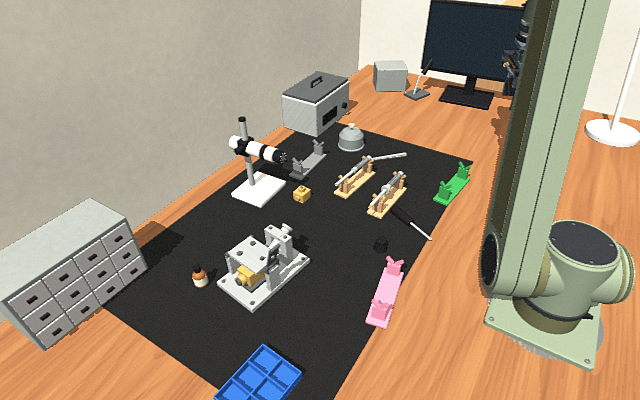

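View pics/top0.png

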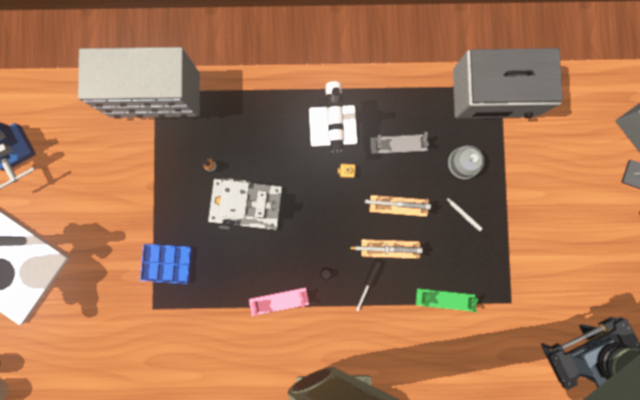

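Top view: robot at the bottom, +x up, −y to the right. The jig is at (245,204) and the microscope at (333,125). Candidates for the collared gauge are the beech rests at (390,249) and (400,206). The grey (399,144), pink (279,301) and green (447,300) rests are decoys.

```bash
python3 - <<'E'
import cv2,numpy as np
t=cv2.imread("pics/top0.png");s=cv2.imread("pics/side0.png")
R=lambda a:cv2.resize(a,(400,300),interpolation=cv2.INTER_CUBIC)
a=R(t[180:270,340:460]);b=R(t[165:240,200:300]);c=R(s[140:230,325:445]);d=R(s[215:312,210:340])
cv2.imwrite("pics/crop1.png",np.vstack([np.hstack([a,b]),np.hstack([c,d])]))
E
```

```text
(no output)
```

View pics/crop1.png

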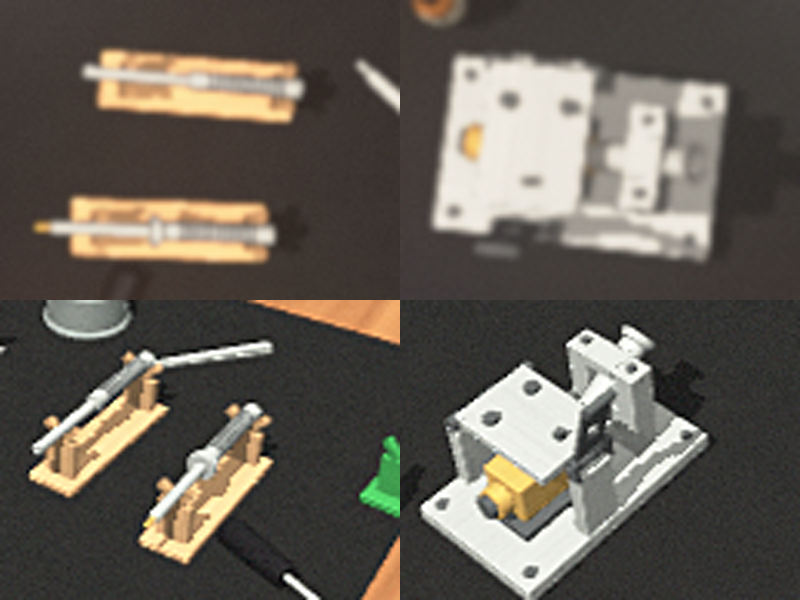

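Top crop: the near rest (390,249) holds the gauge with the collar (387,249). Its brass pin tip is at (352,248), pointing +y. The far gauge has no collar, so I choose the near one. On the jig, the hasp stands open on the near side (233,225) and the bush mouth faces −y (271,204). Next I fit the poses.

```bash
cat > h.py <<'E'
import numpy as np,cv2
from scipy.optimize import least_squares
from scipy.spatial.transform import Rotation as Ro
from workcell import *
C={n:calibration(n) for n in("side","top")}
def proj(n,P):
    c=C[n];return cv2.projectPoints(np.array(P,float).reshape(-1,1,3),c["rvec"],c["tvec"],c["mtx"],None)[0].reshape(-1,2)
def ray(n,uv):
    c=C[n];R=cv2.Rodrigues(c["rvec"])[0];o=-R.T@c["tvec"].ravel()
    d=R.T@np.linalg.inv(c["mtx"])@np.array([*uv,1.]);return o,d/np.linalg.norm(d)
def onz(n,uv,z):
    o,d=ray(n,uv);return o+d*(z-o[2])/d[2]
def rz(a):return Ro.from_euler('z',a,degrees=True).as_matrix()
def pose(p,L):  # p=x,y,yaw ; L local pts
    return np.array(L,float)@rz(p[2]).T+[p[0],p[1],0]
def fit(obs,p0): # obs: list (cam,local,uv)
    f=lambda p:np.concatenate([(proj(n,pose(p,[l]))[0]-uv) for n,l,uv in obs])
    r=least_squares(f,p0,loss='soft_l1');return r.x,f(r.x).reshape(-1,2)
E
python3 - <<'E'
from h import *
for n in C: print(n,ray(n,(320,200)))
J=[("top",(60,-95,20),(282,186.2)),("top",(-60,-95,20),(277,230)),("top",(-60,95,20),(208,222)),("top",(60,95,20),(213.7,179.2)),
("side",(60,95,20),(216.8,285.4)),("side",(-60,-95,20),(310.8,259.3))]
p,r=fit(J,[560,150,-8]);print("jig",p.round(1));print(r.round(1).tolist())
for n,tip,tail,col in(("top",(352,248),(421.6,250.5),(387.4,249)),("side",(370,206.6),(400.6,173),(385.9,188))):
    print(n,onz(n,tip,56).round(1),onz(n,tail,56).round(1),onz(n,col,56).round(1))
for n,uv in(("top",(331,126)),("top",(309,106)),("top",(357,146))):print(onz(n,uv,5).round(1))
# enlarged crops of camera stand with net boxes
t=cv2.imread("pics/top0.png");s=cv2.imread("pics/side0.png")
R=lambda a:cv2.resize(a,None,fx=6,fy=6,interpolation=cv2.INTER_CUBIC)
cv2.imwrite("pics/crop2.png",np.hstack([R(t[78:163,300:364]),R(s[112:197:,228:294])]))
E
```

```text
side (array([124.53059192, 686.99025838, 740.2191162 ]), array([ 0.41865063, -0.64868074, -0.63556664]))
top (array([ 478.65932086,   38.08394155, 1257.08389997]), array([ 0.08650042, -0.0085893 , -0.99621479]))
jig [575.5 236.   -7.2]
[[-0.5, 1.2], [-0.6, 0.2], [0.3, 0.6], [0.1, 0.7], [-0.7, -4.4], [-1.0, -2.2]]
top [452.5 -55.9  56. ] [ 442.9 -242.2   56. ] [ 448.4 -150.7   56. ]
side [447.4 -56.8  56. ] [ 439.2 -239.9   56. ] [ 445.5 -151.9   56. ]
[798.6  -7.5   5. ]
[857.7  54.4   5. ]
[739.7 -80.3   5. ]
```

View pics/crop2.png

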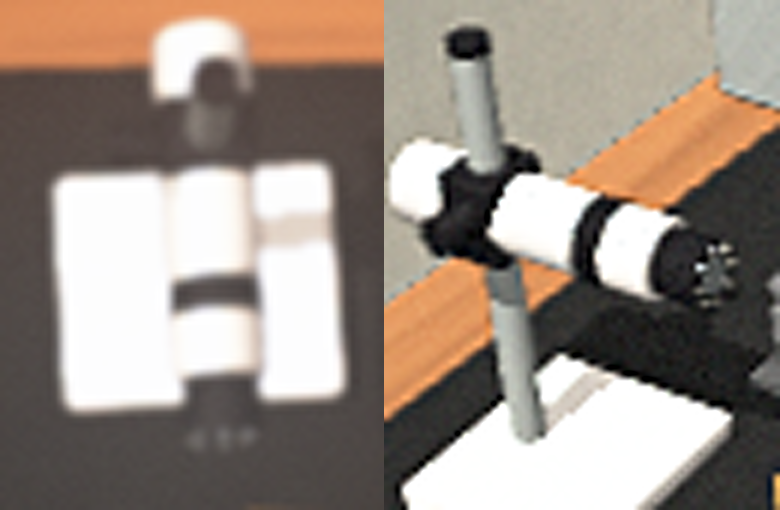

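The stand's base corners and the nose at about (337,151) in top and (284,158) in side are clear. Next I fit the stand, then refine the jig and gauge using both views with overlays.

```bash
python3 - <<'E'
from h import *
for hb in (10,14,18):
  S=[("top",(55,65,hb),(308.7,107.2)),("top",(55,-65,hb),(354.7,105)),("top",(-55,-65,hb),(357.5,144.3)),("top",(-55,65,hb),(311,146.3)),("top",(-100,0,150),(337,151.3)),
("side",(55,65,hb),(231,193.7)),("side",(-55,-65,hb),(286,181.7)),("side",(55,-65,hb),(257.3,171.2)),("side",(-100,0,150),(284,157.8))]
  p,r=fit(S,[800,-10,3]);print("stand",hb,p.round(1),pose(p,[(-150,0,150)]).round(1));print(r.round(1).tolist())
  pt,_=fit(S[:5],[800,-10,3]);ps,_=fit(S[5:],[800,-10,3]);print(pt.round(1),ps.round(1))
p=[575.5,236,-7.2]
# overlay jig
M=[(x,y,20) for x,y in((60,95),(-60,95),(-60,-95),(60,-95),(60,95))]
t=cv2.imread("pics/top0.png");s=cv2.imread("pics/side0.png")
def ov(im,n,x0,y0,w,h,k):
    a=cv2.resize(im[y0:y0+h,x0:x0+w],None,fx=k,fy=k,interpolation=cv2.INTER_CUBIC)
    q=((proj(n,pose(p,M))-[x0,y0]+.5)*k).astype(int);cv2.polylines(a,[q],False,(0,0,255),1)
    return a
a=ov(t,"top",195,165,100,78,4);b=ov(s,"side",205,212,115,104,4)
H=max(a.shape[0],b.shape[0]);a=cv2.copyMakeBorder(a,0,H-a.shape[0],0,0,0);cv2.imwrite("pics/crop3.png",np.hstack([a[:,:340],b]) if 0 else cv2.resize(np.hstack([a,b]),(800,int(H*800/(a.shape[1]+b.shape[1])))))
print(a.shape,b.shape)
E
```

```text
stand 10 [796.3 -13.2   2. ] [[646.4 -18.4 150. ]]
[[0.6, 1.3], [0.2, 1.2], [-0.5, -0.0], [0.2, 0.2], [0.2, 0.2], [-0.8, -0.3], [-0.3, -0.4], [-0.3, -0.0], [-1.5, -0.7]]
[797.8 -12.8   2.1] [793.2 -12.9   2.5]
stand 14 [795.3 -12.7   2.1] [[645.4 -18.2 150. ]]
[[0.3, 1.3], [0.0, 1.1], [-0.5, -0.0], [0.0, 0.4], [0.1, 0.6], [-0.9, -1.1], [-0.2, -1.3], [-0.4, -0.9], [-1.3, -0.5]]
[797.1 -12.7   2.1] [790.5 -10.    2.8]
stand 18 [794.5 -12.4   2.2] [[644.6 -18.2 150. ]]
[[0.2, 1.2], [0.0, 0.9], [-0.4, -0.1], [-0.1, 0.4], [0.1, 0.9], [-0.9, -2.0], [-0.2, -2.2], [-0.5, -1.8], [-1.1, -0.4]]
[796.4 -12.5   2.1] [787.6  -6.9   3. ]
(416, 400, 3) (416, 460, 3)
```

View pics/crop3.png

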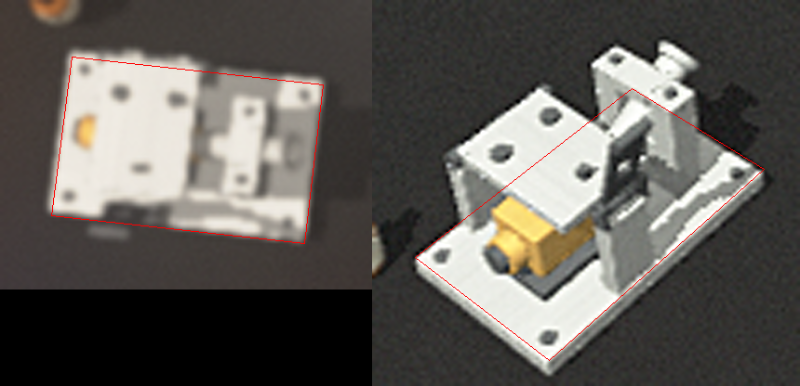

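The jig outline matches both views to about 1 px. Next I triangulate the hasp, bush mouth and gauge, and express them in the jig frame.

```bash
python3 - <<'E'
from h import *
p=np.array([575.0,236,-7.2])
def tri(a,b):
    f=lambda X:np.r_[proj("top",[X])[0]-a,proj("side",[X])[0]-b]
    r=least_squares(f,[550,100,80]);return r.x,r.fun
for nm,a,b in(("hinge",(233,221),(270,264)),("tip",(224,227),(275,251)),("bush",(271,204),(290,228)),("bush_me",(273,205.4),(287.5,227.6))):
    X,f=tri(a,b);L=(X-[p[0],p[1],0])@rz(p[2]);print(nm,X.round(1),"res",f.round(1),"jig",L.round(1))
for nm,z,uvs in(("hinge",94,((233,221),(270,264))),("bush",96,((271,204),(290,228))),("bush_me",96,((273,205.4),(287.5,227.6)))):
    for n,uv in zip(("top","side"),uvs):
        X=onz(n,uv,z);print(nm,n,X.round(1),"jig",((X-[p[0],p[1],0])@rz(p[2])).round(1))
E
```

```text
hinge [530.9 258.8  84.9] res [-0.6 -0.8  0.8  0.1] jig [-46.6  17.1  84.9]
tip [509.3 266.8 145.5] res [ 0.6  0.9 -0.9 -0.1] jig [-69.1  22.4 145.5]
bush [564.3 151.9  90.2] res [ 1.8  2.7 -2.9 -0.2] jig [ -0.1 -84.7  90.2]
bush_me [566.1 150.5  88.9] res [ 0.4  0.6 -0.7 -0. ] jig [  1.9 -86.   88.9]
hinge top [528.3 255.6  94. ] jig [-48.8  13.6  94. ]
hinge side [526.9 265.6  94. ] jig [-51.5  23.3  94. ]
bush top [571.  156.1  96. ] jig [  6.  -79.8  96. ]
bush side [554.  153.7  96. ] jig [-10.5 -84.3  96. ]
bush_me top [567.2 150.9  96. ] jig [  3.  -85.4  96. ]
bush_me side [559.8 155.7  96. ] jig [ -5.  -81.6  96. ]
```

```bash
cat >> h.py <<'E'
JIG=np.array([575.0,236,-7.2])
def J(l):return pose(JIG,[l])[0]
def go(P,R,s=None,pr=True):
    """row (shift/0.5 m, turn/(pi/2)) from measured pose to world TCP P, orientation R (matrix)"""
    s=s or state();R0=Ro.from_euler('xyz',s["ee_rot"],degrees=True).as_matrix()
    d=R0.T@(np.array(P)-s["ee_pos"])/500;w=Ro.from_matrix(R0.T@R).as_rotvec()/(np.pi/2)
    print(np.r_[d,w].round(3).tolist(),"rows>=",round(max(np.linalg.norm(d)*500/41.7,np.linalg.norm(w)*90/7.16),1))
def down(yaw):return Ro.from_euler('xyz',[180,0,yaw],degrees=True).as_matrix()
HASP=(-50,19,94)
def hasp(front,ztip):return J((front-13.5,HASP[1],0))+[0,0,ztip+22]
E
python3 - <<'E'
from h import *
R=down(82.8)
print(hasp(-101,0)); go(hasp(-101,214),R)
E
```

```text
[463.78419814 269.20083457  22.        ]
[1.067, -1.26, -0.0, 0.0, 0.0, -0.651] rows>= 19.8
```

```bash
python3 -m jog '.53 -.63 0 0 0 -.65;.53 -.63 0 0 0 -.65;.53 -.63 0 0 0 -.65;.53 -.63 0 0 0 -.65;.53 -.63 0 0 0 -.65;.53 -.63 0 0 0 -.65;.53 -.63 0 0 0 -.65;.53 -.63 0 0 0 -.65;.53 -.63 0 0 0 -.65;.53 -.63 0 0 0 -.65;.53 -.63 0 0 0 -.65' -1 20; python3 - <<'E'
from h import *
R=down(82.8)
go(hasp(-101,180),R); go(hasp(-101,139),R)
E
```

```text
time_s: 2.12
ee_pos: [349.2, -123.1, 236.2]
ee_rot: [179.9, -0.2, 83.2]
force: [0.0, -1.1, -0.1]
gripper_width: 20.2
[0.806, 0.134, 0.071, 0.001, -0.002, 0.004] rows>= 9.8
[0.806, 0.134, 0.153, 0.001, -0.002, 0.004] rows>= 10.0
```

```bash
python3 -m jog '.806 .134 .071 0 0 0;.806 .134 .071 0 0 0;.806 .134 .071 0 0 0;.806 .134 .071 0 0 0;.806 .134 .071 0 0 0;.806 .134 .071 0 0 0;.806 .134 .071 0 0 0;.806 .134 .071 0 0 0;.806 .134 .071 0 0 0;.806 .134 .071 0 0 0;.806 .134 .153 0 0 0;.806 .134 .153 0 0 0;.806 .134 .153 0 0 0'; python3 - <<'E'
from h import *
s=state();T=s["ee_pos"]+[0,0,-22]
ims=[]
for n,(x,y) in(("side",(210,190)),("top",(190,160))):
    im=grab_frame(n)[:,:,::-1].copy();k=4
    a=cv2.resize(im[y:y+110,x:x+100],None,fx=k,fy=k,interpolation=cv2.INTER_CUBIC)
    pts=[T,J(HASP),J((-72,19,154)),J((0,-84,96)),J((-19,19,97))]
    for P,c in zip(pts,((0,0,255),(0,255,0),(255,255,0),(255,0,255),(255,0,0))):
        q=((proj(n,[P])[0]-[x,y]+.5)*k).astype(int);cv2.drawMarker(a,tuple(map(int,q)),c,0,14,1)
    ims.append(a)
cv2.imwrite("pics/c4.png",np.hstack(ims))
E
```

```text
time_s: 3.2
ee_pos: [462.9, 268.4, 159.2]
ee_rot: [-179.8, 0.0, 83.2]
force: [-0.3, -0.3, 0.0]
gripper_width: 0.3
```

View pics/c4.png

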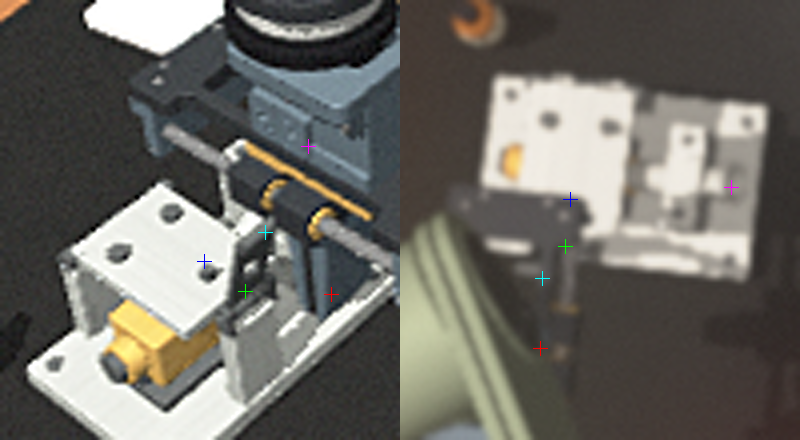

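```bash
python3 -m jog '0 .04 -.004 0 0 0;0 .07 -.006 0 0 0;0 .09 -.006 0 0 0;0 .11 -.006 0 0 0;0 .13 -.006 0 0 0;0 .15 0 0 0 0;0 .165 .006 0 0 0;0 .18 .012 0 0 0;0 .192 .02 0 0 0;0 .204 .028 0 0 0;0 .212 .042 0 0 0;0 .22 .056 0 0 0;0 .226 .066 0 0 0;0 .232 .074 0 0 0;0 .232 .074 0 0 0'
```

```text
time_s: 4.55
ee_pos: [579.6, 254.6, 123.9]
ee_rot: [180.0, -0.1, 83.1]
force: [-0.4, 0.3, -0.3]
gripper_width: 0.5
```

```bash
python3 -m jog '0 0 .006 0 0 0;0 0 .01 0 0 0;0 0 .014 0 0 0;0 0 .016 0 0 0;0 0 .018 0 0 0;0 0 .018 0 0 0'; python3 -c "
from h import *
s=state();print(s['ee_pos'],s['force'],(s['ee_pos']-[JIG[0],JIG[1],0])@rz(JIG[2]))"
```

```text
time_s: 5.05
ee_pos: [579.4, 254.7, 115.7]
ee_rot: [180.0, -0.2, 83.1]
force: [-2.3, 0.2, 3.7]
gripper_width: 0.7
[579.44384856 254.73855596 115.72348618] [-2.32295776  0.2136854   3.68101817] [  2.06024367  19.14775876 115.72348618]
```

```bash
python3 -m jog '0 0 .002 0 0 0;0 0 .004 0 0 0;0 0 .006 0 0 0;0 0 .006 0 0 0'; python3 -m jog '0 0 0 0 0 0;0 0 -.03 0 0 0;0 0 -.1 0 0 0;0 0 -.2 0 0 0;0 0 -.26 0 0 0;0 0 -.26 0 0 0' 1; python3 - <<'E'
from h import *
C1=np.array([444,-242,56.]);C2=np.array([450,-56,56.])
u=(C2-C1)/np.linalg.norm(C2-C1);print("yaw",np.degrees(np.arctan2(u[1],u[0])))
E
```

```text
time_s: 5.38
ee_pos: [579.5, 254.8, 115.4]
ee_rot: [179.9, -0.2, 83.1]
force: [-5.4, -1.6, 13.3]
gripper_width: 0.5
time_s: 5.88
ee_pos: [582.9, 255.9, 254.5]
ee_rot: [179.0, -0.7, 83.1]
force: [0.9, 0.9, 1.1]
gripper_width: 37.6
yaw 88.15238973400541
```

```bash
python3 - <<'E'
from h import *
go([444.5,-176,170],down(87.2));go([444.5,-176,59],down(87.2))
E
```

```text
[-0.893, -0.174, 0.155, 0.011, -0.007, -0.046] rows>= 11.1
[-0.895, -0.178, 0.377, 0.011, -0.007, -0.046] rows>= 11.8
```

```bash
python3 -m jog '-.893 -.174 .155 .011 -.007 -.046;-.893 -.174 .155 .011 -.007 -.046;-.893 -.174 .155 .011 -.007 -.046;-.893 -.174 .155 .011 -.007 -.046;-.893 -.174 .155 .011 -.007 -.046;-.893 -.174 .155 .011 -.007 -.046;-.893 -.174 .155 .011 -.007 -.046;-.893 -.174 .155 .011 -.007 -.046;-.893 -.174 .155 .011 -.007 -.046;-.893 -.174 .155 .011 -.007 -.046;-.893 -.174 .155 .011 -.007 -.046;-.893 -.174 .155 .011 -.007 -.046;-.893 -.174 .155 .011 -.007 -.046'; python3 - <<'E'
from h import *
s=state();print(s["ee_pos"],s["ee_rot"])
ims=[]
g=np.array([444.2,-204,56.]);u=np.array([np.cos(np.radians(87.2)),np.sin(np.radians(87.2)),0])
for n,(x,y) in(("side",(205,205)),("top",(190,160))):
    im=grab_frame(n)[:,:,::-1].copy();cv2.imwrite(f"pics/{n}5.png",im);k=4
    a=cv2.resize(im[y:y+75,x:x+100],None,fx=k,fy=k,interpolation=cv2.INTER_CUBIC);ims.append(a)
r2=[]
for n,(x,y) in(("side",(340,150)),("top",(335,215))):
    im=cv2.imread(f"pics/{n}5.png");a=cv2.resize(im[y:y+70,x:x+100],None,fx=4,fy=4,interpolation=cv2.INTER_CUBIC)
    for d in(-40,0,28,58,150):
        q=((proj(n,[g+u*d])[0]-[x,y]+.5)*4).astype(int);cv2.drawMarker(a,tuple(map(int,q)),(0,0,255),0,10,1)
    r2.append(a)
cv2.imwrite("pics/c5.png",np.vstack([np.hstack(ims),np.hstack(r2)]))
go([444.5,-176,59],down(87.2))
E
```

```text
time_s: 6.97
ee_pos: [443.7, -177.9, 169.8]
ee_rot: [180.0, -0.0, 87.0]
force: [-0.0, -0.3, 1.2]
gripper_width: 91.2
[ 443.74540781 -177.85370664  169.77230339] [ 1.79989197e+02 -2.50780017e-02  8.69802365e+01]
[-0.0, -0.001, 0.222, 0.001, -0.0, 0.0] rows>= 2.7
```

View pics/c5.png

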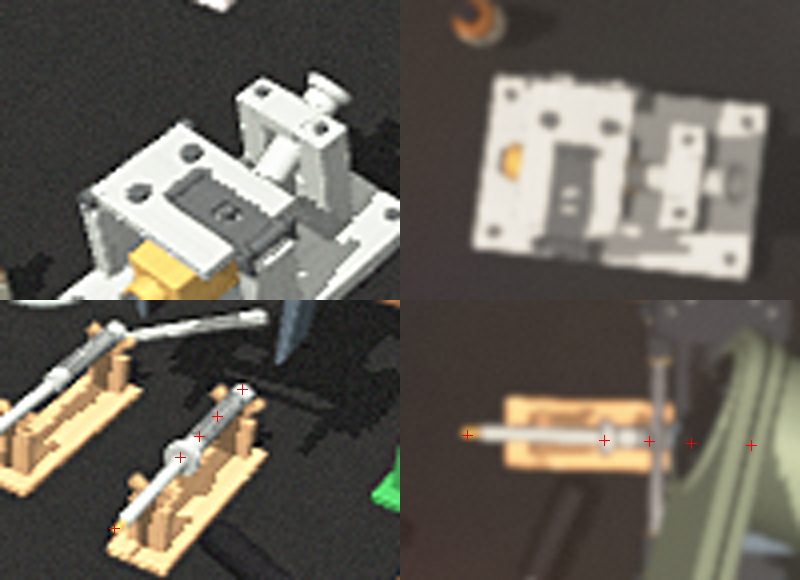

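The hasp lies flat over the stud, and the gauge overlay agrees in both views (tip at about (369,207) in the side view). Next I grasp.

```bash
python3 -m jog '0 0 .08 0 0 0;0 0 .15 0 0 0;0 0 .2 0 0 0;0 0 .222 0 0 0;0 0 .222 0 0 0;0 0 .222 0 0 0' 1 ; python3 -m jog '0 0 0 0 0 0;0 0 0 0 0 0;0 0 0 0 0 0;0 0 0 0 0 0;0 0 0 0 0 0;0 0 0 0 0 0;0 0 0 0 0 0;0 0 0 0 0 0;0 0 0 0 0 0;0 0 0 0 0 0;0 0 0 0 0 0;0 0 0 0 0 0' -1 45
```

```text
time_s: 7.57
ee_pos: [445.6, -174.6, 59.2]
ee_rot: [180.0, -0.0, 87.4]
force: [0.3, -0.5, 0.1]
gripper_width: 91.2
time_s: 8.57
ee_pos: [446.4, -174.8, 59.4]
ee_rot: [179.8, -0.0, 87.3]
force: [0.6, -0.7, -1.6]
gripper_width: 15.3
```

```bash
cat >> h.py <<'E'
A=29.3; MOUTH=[0,-84,96]
def RI():
    ex=rz(JIG[2])@[1,0,0];d=rz(JIG[2])@[0,np.cos(np.pi/6),-.5];return np.c_[d,ex,np.cross(d,ex)]
def ins(depth): # pin tip (out) at depth below the mouth
    R=RI();return J(MOUTH)+R[:,0]*(depth-(150-A))-3*R[:,2],R
E
python3 -m jog '0 0 -.03 0 0 0;0 0 -.1 0 0 0;0 0 -.18 0 0 0;0 0 -.26 0 0 0;0 0 -.28 0 0 0;0 0 -.28 0 0 0'
python3 -c "
from h import *
P,R=ins(-25);print(P);go(P+[0,0,40],R);go(P,R)"
```

```text
time_s: 9.07
ee_pos: [447.7, -175.5, 202.4]
ee_rot: [179.4, 0.1, 87.3]
force: [0.0, 0.2, -1.8]
gripper_width: 15.6
[548.84547319  28.96560202 171.44807621]
[0.418, 0.183, -0.017, 0.019, -0.332, 0.048] rows>= 5.5
[0.418, 0.183, 0.063, 0.019, -0.332, 0.048] rows>= 5.5
```

```bash
python3 -m jog '.08 .04 0 0 -.05 0;.16 .07 -.01 0 -.12 .02;.24 .11 -.01 .01 -.2 .03;.32 .15 -.01 .02 -.27 .04;.418 .183 -.017 .019 -.332 .048;.418 .183 -.017 .019 -.332 .048;.418 .183 -.017 .019 -.332 .048;.418 .183 .02 .019 -.332 .048;.418 .183 .063 .019 -.332 .048;.418 .183 .063 .019 -.332 .048;.418 .183 .063 .019 -.332 .048'
python3 - <<'E'
from h import *
s=state();print(s["ee_pos"],s["force"]);R0=Ro.from_euler('xyz',s["ee_rot"],degrees=True).as_matrix()
tip=s["ee_pos"]+R0@[150-A,0,3];print("tip jig",((tip-[JIG[0],JIG[1],0])@rz(JIG[2])).round(1))
ims=[]
for n in("side","top"):
    im=grab_frame(n)[:,:,::-1].copy();cv2.imwrite(f"pics/{n}6.png",im);k=8
    c=proj(n,[tip])[0];x,y=int(c[0])-25,int(c[1])-25
    a=cv2.resize(im[y:y+50,x:x+50],None,fx=k,fy=k,interpolation=cv2.INTER_CUBIC)
    for P,col in((tip,(0,0,255)),(J(MOUTH),(0,255,0)),(tip-12*R0[:,0],(0,0,255)),(tip-60*R0[:,0],(0,0,255)),):
        q=((proj(n,[P])[0]-[x,y]+.5)*k).astype(int);cv2.drawMarker(a,tuple(map(int,q)),col,0,12,1)
    print(n,x,y);ims.append(a)
cv2.imwrite("pics/c6.png",np.hstack(ims))
E
```

```text
time_s: 9.98
ee_pos: [547.5, 28.3, 168.9]
ee_rot: [-179.6, 30.1, 83.0]
force: [-0.1, 0.4, -0.8]
gripper_width: 15.0
[547.45239171  28.28055164 168.86992043] [-0.07628729  0.41868195 -0.84149158]
tip jig [  -1.6 -106.6  105.7]
side 268 193
top 255 182
```

View pics/c6.png

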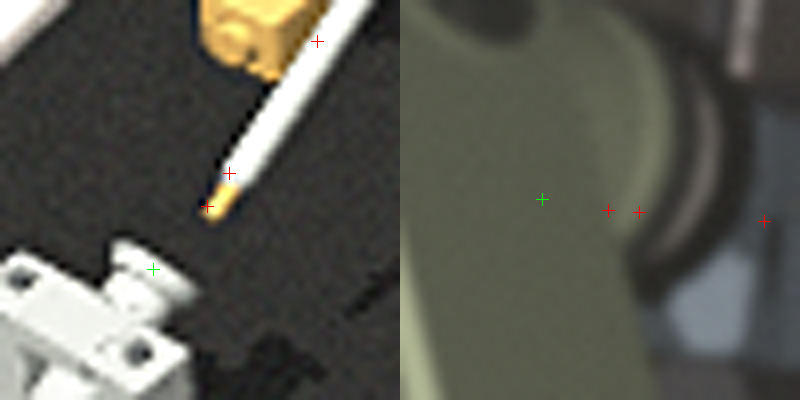

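The side view shows the gauge axis passing about 2 mm below and right of the mouth. That equals the measured pose error (−1.6 mm in x, 2.9 mm low), so going to the planned line should fix it. The arm hides the tip in the top view.

```bash
cat >> h.py <<'E'
def where():
    s=state();R0=Ro.from_euler('xyz',s["ee_rot"],degrees=True).as_matrix()
    e=RI().T@(s["ee_pos"]+R0@[150-A,0,3]-J(MOUTH));w=RI().T@R0
    print("t",round(s["time_s"],2),"depth,x,perp(down)",e.round(1),"axis err deg",np.degrees(w[1:,0]).round(2),"F gaugeframe",(RI().T@s["force"]).round(1),"w",round(s["gripper_width"],1))
E
python3 -c "
from h import *
where();P,R=ins(-20);go(P,R)"
```

```text
t 10.08 depth,x,perp(down) [-25.3   0.3   0.4] axis err deg [0.03 0.01] F gaugeframe [ 1.4 -0.2  1.3] w 15.1
[0.011, -0.0, -0.001, -0.0, 0.0, -0.0] rows>= 0.1
```

```bash
python3 -m jog '.015 0 0 0 0 0;.03 0 0 0 0 0;.045 0 0 0 0 0;.06 0 0 0 0 0;.07 0 0 0 0 0;.07 0 0 0 0 0' >/dev/null; python3 -c "
from h import *
where()"; python3 -m jog '.012 0 0 0 0 0;.024 0 0 0 0 0;.036 0 0 0 0 0;.048 0 0 0 0 0;.06 0 0 0 0 0;.06 0 0 0 0 0' > /dev/null; python3 -c "
from h import *
where();P,R=ins(60);go(P,R)"
```

```text
t 10.58 depth,x,perp(down) [11.   0.   0.5] axis err deg [-0.05  0.01] F gaugeframe [-0.1 -0.1  0.3] w 14.7
t 11.08 depth,x,perp(down) [42.4  0.1  0.5] axis err deg [-0.1  -0.04] F gaugeframe [1.9 0.7 0.7] w 14.8
[0.035, -0.001, -0.001, -0.0, -0.0, 0.001] rows>= 0.4
```

```bash
python3 -m jog '.012 0 0 0 0 0;.024 0 0 0 0 0;.036 0 0 0 0 0;.048 0 0 0 0 0;.06 0 0 0 0 0;.072 0 0 0 0 0;.072 0 0 0 0 0' >/dev/null; python3 -c "
from h import *
where()"; python3 -m jog '.005 0 0 0 0 0;.01 0 0 0 0 0;.015 0 0 0 0 0;.02 0 0 0 0 0;.022 0 0 0 0 0;.022 0 0 0 0 0' > /dev/null; python3 -c "
from h import *
where()"
```

```text
t 11.67 depth,x,perp(down) [79.8  0.1  0.5] axis err deg [-0.13 -0.08] F gaugeframe [1.5 2.  1. ] w 15.0
t 12.17 depth,x,perp(down) [87.2  0.2  1.4] axis err deg [-0.12  0.36] F gaugeframe [-11.4   1.9  -0.6] w 15.1
```

```bash
python3 -m jog '.004 0 0 0 0 0;.008 0 0 0 0 0;.01 0 0 0 0 0;.01 0 0 0 0 0' > /dev/null; python3 - <<'E'
from h import *
where();n="side";im=grab_frame(n)[:,:,::-1].copy()
cv2.imwrite("pics/c7.png",cv2.resize(im[195:260,250:320],None,fx=8,fy=8,interpolation=cv2.INTER_CUBIC))
where()
E
```

```text
t 12.5 depth,x,perp(down) [87.2  0.3  2.5] axis err deg [-0.09  0.93] F gaugeframe [-14.6   0.9   0.3] w 15.1
t 12.55 depth,x,perp(down) [87.3  0.2  2.5] axis err deg [-0.09  0.92] F gaugeframe [-14.4   1.8  -1. ] w 15.2
```

View pics/c7.png

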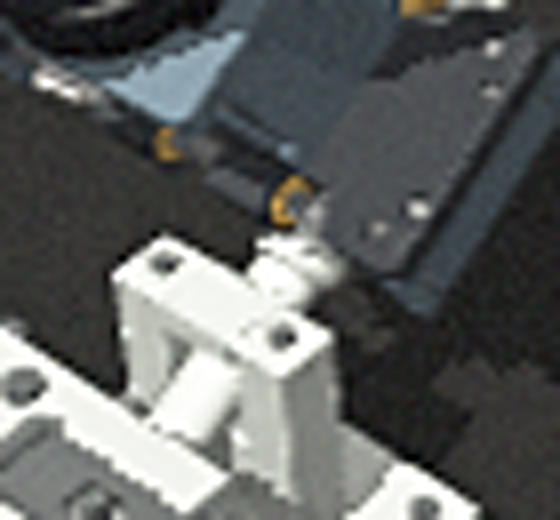

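```bash
python3 -c "
from h import *
P,R=ins(91);go(P,R)"; python3 -m jog '.004 0 -.005 0 .005 0;.007 0 -.005 0 .01 0;.01 0 -.005 0 .01 0;.012 0 -.005 0 .01 0;.012 0 -.005 0 .01 0' > /dev/null; python3 -c "
from h import *
where()"
```

```text
[0.007, -0.001, -0.001, -0.0, 0.01, 0.001] rows>= 0.1
t 12.97 depth,x,perp(down) [87.2  0.2  0.4] axis err deg [-0.07  0.77] F gaugeframe [-16.7   2.6   1.6] w 15.0
```

Three pushes all stop hard at the same depth. Next I draw it out and check the pin.

```bash
python3 -c "
from h import *
P,R=ins(60);go(P,R);P,R=ins(-45);go(P,R)"; python3 -m jog '-.006 0 0 0 .005 0;-.02 0 -.001 0 .009 0;-.04 0 -.001 0 .009 0;-.06 0 -.001 0 .009 0;-.09 0 -.002 0 .009 0;-.12 0 -.003 0 .009 0;-.15 0 -.003 0 .009 0;-.18 0 -.003 0 .009 0;-.21 0 -.003 0 .009 0;-.24 0 -.003 0 .009 0;-.265 0 -.003 0 .009 0;-.265 0 -.003 0 .009 0;-.265 0 -.003 0 .009 0' > /dev/null; python3 - <<'E'
from h import *
where();s=state();R0=Ro.from_euler('xyz',s["ee_rot"],degrees=True).as_matrix()
n="side";im=grab_frame(n)[:,:,::-1].copy();tip=s["ee_pos"]+R0@[150-A,0,3]
c=proj(n,[tip])[0];x,y=int(c[0])-25,int(c[1])-30;k=8
a=cv2.resize(im[y:y+60,x:x+60],None,fx=k,fy=k,interpolation=cv2.INTER_CUBIC)
for d,P in((b,tip-b*R0[:,0]) for b in(0,8,12,92,100)):
    q=((proj(n,[P])[0]-[x,y]+.5)*k).astype(int);cv2.drawMarker(a,tuple(map(int,q)),(0,0,255),0,8,1)
    print(d,q)
cv2.imwrite("pics/c8.png",a)
E
```

```text
[-0.054, -0.001, 0.003, -0.001, 0.009, 0.001] rows>= 0.7
[-0.264, -0.001, 0.006, -0.001, 0.009, 0.001] rows>= 3.2
t 14.05 depth,x,perp(down) [-46.    0.5  -4.9] axis err deg [ 0.02 -0.09] F gaugeframe [1.  0.2 1.3] w 15.0
0 [207 246]
8 [222 223]
12 [230 212]
92 [376  -3]
100 [391 -24]
```

View pics/c8.png

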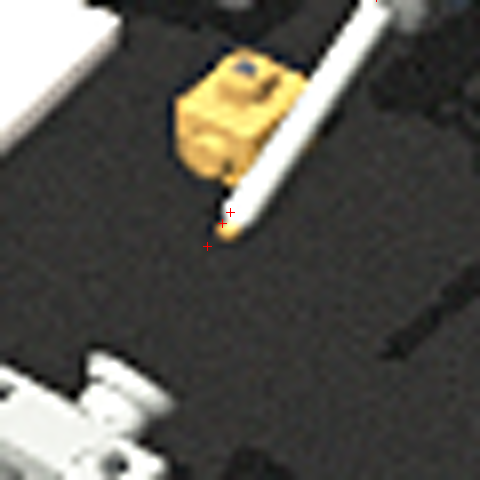

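The pin now shows about 5 mm, down from 14 mm at the same scale before, so about 8 mm was taken in. Next I go to the microscope.

```bash
cat >> h.py <<'E'
FOC=np.array([645.5,-18.3,150]);SY=2.1
def cam(off=(0,0,0),L=142):
    R=down(90+SY);return FOC-R[:,0]*(L-A)+[0,0,3]+np.array(off),R
E
python3 -c "
from h import *
P,R=cam((-70,-20,50));print(P);go(P,R)"
```

```text
[ 579.62974597 -150.92430998  203.        ]
[-0.294, 0.106, 0.128, -0.029, 0.332, -0.101] rows>= 4.4
```

```bash
python3 -m jog '-.04 .01 .02 0 .05 -.01;-.1 .03 .04 0 .1 -.03;-.16 .06 .07 -.01 .17 -.05;-.22 .08 .1 -.02 .24 -.07;-.26 .095 .12 -.029 .29 -.09;-.294 .106 .128 -.029 .332 -.101;-.294 .106 .128 -.029 .332 -.101;-.294 .106 .128 -.029 .332 -.101;-.294 .106 .128 -.029 .332 -.101;-.294 .106 .128 -.029 .332 -.101'; python3 -c "
from h import *
P,R=cam((-70,-20,50));go(P,R);P,R=cam((-3,0,3));go(P,R)"
```

```text
time_s: 14.93
ee_pos: [579.6, -149.2, 202.4]
ee_rot: [-179.9, -0.1, 92.2]
force: [0.6, -0.9, -2.2]
gripper_width: 15.1
[-0.003, 0.0, -0.001, -0.001, -0.001, 0.002] rows>= 0.0
[0.031, 0.136, 0.093, -0.001, -0.001, 0.002] rows>= 2.0
```

```bash
python3 -m jog '.01 .03 .02 0 0 0;.015 .06 .04 0 0 0;.02 .09 .06 0 0 0;.025 .115 .08 0 0 0;.031 .136 .093 0 0 0;.031 .136 .093 0 0 0;.031 .136 .093 0 0 0;.031 .136 .093 0 0 0;.031 .136 .093 0 0 0'; python3 - <<'E'
from h import *
s=state();R0=Ro.from_euler('xyz',s["ee_rot"],degrees=True).as_matrix();u=R0[:,0]
tip=s["ee_pos"]+R0@[142-A,0,3];print("tip est",tip.round(1),s["ee_rot"].round(2))
ims=[]
for n in("side","top"):
    im=grab_frame(n)[:,:,::-1].copy();cv2.imwrite(f"pics/{n}9.png",im);k=7
    for q in("telltale_tip","focus","collar_face"):print(n,q,[(round(d["confidence"],2),np.round(d["location"],1)) for d in tip_of(q,n)][:2])
    c=proj(n,[tip])[0];x,y=int(c[0])-28,int(c[1])-35;print(n,"model",c.round(1),"crop",x,y,"axis px/mm",(proj(n,[tip-84*u])[0]-c)/84)
    a=cv2.resize(im[y:y+70,x:x+57],None,fx=k,fy=k,interpolation=cv2.INTER_CUBIC)
    R=rz(SY)
    for P,col in((tip,(0,0,255)),(tip-84*u,(0,0,255)),(FOC+R@[50,0,0],(0,160,0)),(FOC,(255,0,255))):
        q=((proj(n,[P])[0]-[x,y]+.5)*k).astype(int);cv2.drawMarker(a,tuple(map(int,q)),col,0,12,1)
    ims.append(a)
cv2.imwrite("pics/c9.png",np.hstack(ims))
E
```

```text
time_s: 15.68
ee_pos: [646.5, -131.2, 156.7]
ee_rot: [-179.9, -0.0, 92.2]
force: [0.2, 0.4, -1.5]
gripper_width: 14.7
tip est [642.1 -18.6 153.7] [-1.7995e+02 -4.0000e-02  9.2230e+01]
side telltale_tip []
side focus [(0.66, array([390.4, 197.2]))]
side collar_face [(0.66, array([310.5, 146.4])), (0.45, array([389.8, 202.6]))]
side model [299.4 161.5] crop 271 126 axis px/mm [ 0.19253116 -0.17704204]
top telltale_tip [(0.73, array([241.6, 206. ]))]
top focus []
top collar_face [(0.74, array([270.8, 206.6])), (0.72, array([369.9, 168.1]))]
top model [338.5 172.7] crop 310 137 axis px/mm [ 0.40027989 -0.02158839]
```

View pics/c9.png

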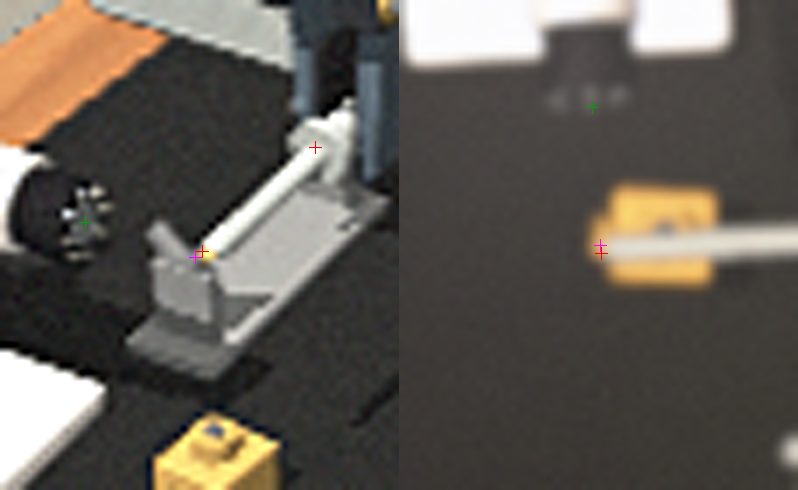

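The tip and nose markers agree with the picture within about 1 px in both views. I make the final few-mm correction and measure the tip again.

```bash
python3 -m jog '0 .003 .003 0 0 0;0 .006 .006 0 0 0;0 .007 .0075 0 0 0;0 .007 .0075 0 0 0;0 .007 .0075 0 0 0;0 .007 .0075 0 0 0'; python3 - <<'E'
from h import *
s=state();R0=Ro.from_euler('xyz',s["ee_rot"],degrees=True).as_matrix();u=R0[:,0]
tip=s["ee_pos"]+R0@[142-A,0,3];print("tip est",tip.round(1),s["ee_rot"].round(2))
ims=[]
for n in("side","top"):
    im=grab_frame(n)[:,:,::-1].copy();cv2.imwrite(f"pics/{n}10.png",im);k=16
    c=proj(n,[tip])[0];x,y=int(c[0])-10,int(c[1])-14;print(n,"model",c.round(2),"crop",x,y)
    a=cv2.resize(im[y:y+26,x:x+25],None,fx=k,fy=k,interpolation=cv2.INTER_CUBIC)
    q=((c-[x,y]+.5)*k).astype(int);cv2.drawMarker(a,tuple(map(int,q)),(0,0,255),0,12,1)
    ims.append(a)
cv2.imwrite("pics/c10.png",np.hstack(ims))
E
```

```text
time_s: 16.58
ee_pos: [650.3, -131.1, 152.2]
ee_rot: [-179.9, -0.1, 92.2]
force: [-0.4, -0.6, -1.8]
gripper_width: 14.9
tip est [645.9 -18.4 149.3] [-1.7992e+02 -6.0000e-02  9.2230e+01]
side model [298.32 162.47] crop 288 148
top model [338.3  171.44] crop 328 157
```

View pics/c10.png

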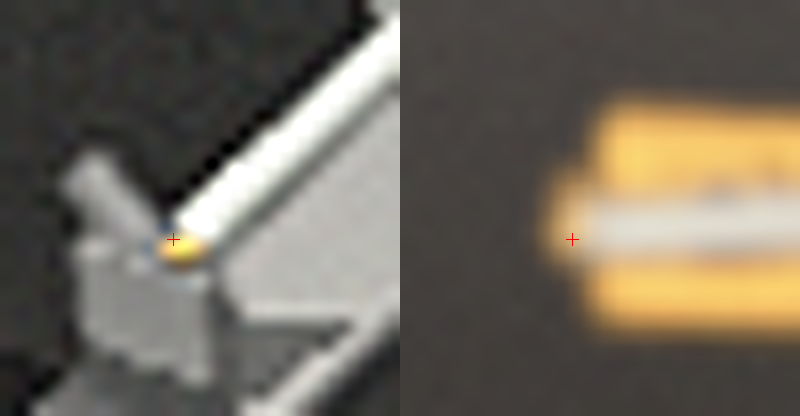

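Both views put the tip about 2.7 mm further along than modelled: top about 1 px left, side about 1 px down-left. It also sits about 1 mm low, so I correct both.

```bash
python3 -m jog '-.003 0 -.001 0 0 0;-.005 0 -.0026 0 0 0;-.005 0 -.0026 0 0 0;-.005 0 -.0026 0 0 0;-.005 0 -.0026 0 0 0;-.005 0 -.0026 0 0 0;-.005 0 -.0026 0 0 0;-.005 0 -.0026 0 0 0'; python3 - <<'E'
from h import *
s=state();R0=Ro.from_euler('xyz',s["ee_rot"],degrees=True).as_matrix()
print("tip",(s["ee_pos"]+R0@[144.6-A,0,3.3]).round(1),"foc",FOC,s["ee_rot"].round(2),np.abs(s["qvel"]).max().round(2))
t=cv2.imread("pics/top10.png")
im=grab_frame("side")[:,:,::-1].copy();im2=grab_frame("top")[:,:,::-1].copy()
cv2.imwrite("pics/c11.png",np.hstack([cv2.resize(im[100:320,180:460],(420,330)),cv2.resize(im2[90:320,190:500],(380,330))]))
E
```

```text
time_s: 17.35
ee_pos: [650.3, -133.5, 153.6]
ee_rot: [-179.9, -0.1, 92.2]
force: [-0.8, -0.0, -1.4]
gripper_width: 15.3
tip [645.8 -18.3 150.4] foc [645.5 -18.3 150. ] [-1.7992e+02 -6.0000e-02  9.2220e+01] 0.13
```

```bash
python3 - <<'E'
from h import *
for n in("side","top"):
    im=grab_frame(n)[:,:,::-1].astype(int);o=cv2.imread(f"pics/{n}5.png").astype(int)
    for nm,l,r in(("hasp",(-20,19,94),9),("leaf",(0,40,89),6),("loose tray etc: bottle",None,0)):
        if l is None: continue
        c=proj(n,[J(l)])[0].astype(int);sl=np.s_[c[1]-r:c[1]+r,c[0]-r:c[0]+r]
        print(n,nm,"mean|diff|",np.abs(im[sl]-o[sl]).mean().round(1))
job_done()
E
```

```text
side hasp mean|diff| 5.7
side leaf mean|diff| 5.3
top hasp mean|diff| 4.9
top leaf mean|diff| 5.0
the job is handed in; nothing more can be done
```

I carried out every step and handed the job in at about 17.5 s of the 67 s, with the arm still holding the gauge at the microscope.

- **Hasp:** I swung it over the catch and pressed it down with about 13 N. A picture afterwards showed it flat with the stud through the slot. At the end, the hasp and leaf areas in both cameras matched that picture to about 5 grey levels, which I took as image noise.
- **Depth:** I pushed the collared gauge down the bush to a hard stop at about 15 N, the same depth on three pushes. After I drew it out, the pin showed about 5 mm instead of 14 mm on the same scale, so it went in about 8 mm, as expected.
- **Final hold:** The gauge is level within 0.1° and still. From the measured pose and fitted geometry, the tip is within about 0.5 mm of the focus point. The camera calibration and focus fit are only good to about 2 mm.

**Disagreements:**
- My model put the stop about 5 mm shallower than nominal. About 2.7 mm of that was where I held the gauge, and I corrected it from both camera views before the end. The rest is probably error in my estimate of the bush mouth.
- The side view also suggested the tip was 1–2 mm lower than computed, and I raised it by 1.3 mm.
- The picture limit stopped me viewing the final frame, so my last look at the tip was just before that small correction.
- I made no final check that the other things on the bench had not moved. I felt no unexpected contact during the moves.

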